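# Flip the light shade over the red-capped calibrator

## Task

Two calibrator vials stand in their bench stands, each with its black spring-hinged light shade flipped back open. Flip the shade over the vial with the red cap, past its snap point, so that it springs fully shut; leave the blue-capped vial's shade open and both vials standing in their stands.

Things in the scene. Friction and masses are not known exactly. Their poses are not given: they have to be found in the camera images.
- red_stand: white open-topped box (62 x 70 mm, walls 54 mm high, front wall 34) on a dark foot plate 80 x 90 mm, fixed to the bench, holding the RED-capped vial. Origin: centre of its underside. Its +x points to its back, where the shade is hinged, -x to its front (roughly to the robot), z up. Hinge line parallel to its y at x = +30 mm, z = 58 mm.
- red_shade (a joint): hinge of red_stand's black shade, rad: 0 = open stop (leaning back 25 degrees past upright), where it starts, 2.0 = shut (flat over the vial, 58 mm above the bench). Over-centre spring: below about 0.95 rad it drives the shade back to the open stop, above that to the shut stop; a push of about 2 N, 40 mm from the hinge, tips it over.
- red_shade_edge (a point): middle of the free edge of red_stand's shade, 66 mm from the hinge. The shade is a plate 62 mm wide along the stand's y, 4 mm thick, with a 14 mm lip on this edge towards the vial and a yellow thumb tab 30 mm wide, 12 mm beyond it. Open, the edge is 118 mm above the bench and 27 mm behind the hinge, the tab's end 131 mm high.
- red_vial: brown calibrator vial with a white neck and RED cap, 22 mm diameter, 45 mm tall, loose in the round well (about 27 mm wide, 10 mm deep, floor 6 mm above the bench) at the middle of red_stand. Origin: centre of its underside, z up.
- blue_stand: the identical stand that holds the BLUE-capped vial, fixed to the bench; origin and axes as red_stand
- blue_shade (a joint): hinge of the shade of blue_stand, as red_shade; at the open stop (0), to be left there
- blue_vial: brown calibrator vial with a white neck and BLUE cap, otherwise as red_vial, in the well of blue_stand

How it is judged:
At the end, for the whole second after the job is handed in: The shade of the red-capped vial's stand is shut (within 0.12 rad of its shut stop), the blue-capped vial's shade is open (within 0.2 rad of its open stop), and both vials stand in their own wells, upright within 0.25 rad (origin within 15 mm of the stand's origin) (value of joint red_shade above 1.88 rad and value of joint blue_shade below 0.2 rad and angle between each of red_vial, blue_vial's own z axis and vertical below 0.25 rad and distance between red_vial and red_stand below 0.015 m and distance between blue_vial and blue_stand below 0.015 m); the robot touches nothing.
It fails at once if the shade of the blue-capped vial is tipped over its snap point (value of joint blue_shade above 1 rad).
It also fails if it takes over 27 s, if anything falls off the work surface, if the arm or the gripper's body presses on something with over 40 N, if the wrist force passes 120 N, or if a joint passes its speed limit or range.

## Robot

A 6-joint arm with a two-finger parallel gripper is mounted at the origin on a cart in front of the work surface, level with it; the furniture and walls round the work are solid. World frame = base frame: x ahead of the robot, y to its left, z up, the work surface at z = 0. Lengths are in m, angles in rad, forces in N, time in s.
With the tool pointing down it reaches from about 0.325 to 0.9 m from the base axis. Payload 6.1 kg.
Tool frame: the origin (TCP) lies midway between the tips of the shut fingers; the grasp point (between the pads) lies 19 mm behind it; z points along the fingers, y is the line along which they close (so a half turn about z gives the same grasp; the last joint's range is limited). The gripper opens to 85 mm and grips with 20 to 120 N. Pads are 22 mm wide; open, the fingers measure 114 mm over their backs; the gripper's body (76 mm by 85 mm) begins 54 mm behind the grasp point. The pads swing forward as they close: fully open they stand 13 mm farther back than shut.
Start: joints at [0.98, 0.22, 1.526, -0, 1.395, -0.126], TCP at [0.28, 0.559, 0.231] pointing down, gripper open.
Joint ranges: [-2.98, 2.98], [-0.91, 2.08], [0.09, 2.57], [-1.24, 4.39], [0.2, 2.65], [-2.68, 2.68]. Speed limits (rad/s): [2.57, 2.57, 3.01, 3.14, 3.14, 3.14].

## Interface

Orientations are given as [roll, pitch, yaw] about the fixed x, y, z axes, in that order (R = Rz(yaw) Ry(pitch) Rx(roll)).
In Python, from plant import movep, move_l, set_joints, gripper_to, hold, inverse_kinematics, observe, get_image, get_calibration, Unreachable, job_done gives the robot as it stands. Calls block until the motion is done:
- movep(position, orientation): joint-space move of the TCP to a pose.
- move_l(position, feed=0.15, rotation=None, max_force=None): straight line of the TCP; rotation=None keeps the orientation; feed is the mean speed in m/s. With max_force (N) it stops when the force on the tool has changed by that much, and returns True; else False.
- set_joints(angles): joint-space move.
- gripper_to(opening, f_grip=None): finger opening in m; f_grip is the grip in N (None keeps the last); returns when the fingers have stopped.
- hold(seconds).
- inverse_kinematics(position, orientation): joint angles nearest the present ones, or None.
- observe(): the state.
- get_image(name): name is "scene" or "top"; returns (picture, depth): 400x640x3 uint8, red, green, blue; 400x640 float32, m along the optical axis (not along the pixel's ray), 0 where there is no reading.
- get_calibration(name): a dict with "intrinsics" (3x3 intrinsics, pixels), "world_from_camera" (4x4, takes a point from camera to world coordinates). Camera axes: x right, y down, z forward; pixel columns grow to the right and rows downward; lengths in m; the calibration is good to about 2 mm. A picture is of the moment at which its call begins. get_calibration takes no time and is no camera call.
A pose or a line that the arm cannot do raises Unreachable and nothing moves.
- job_done(): hands the job in; it is judged then, once.
The state is a dict: "time_s": time; "q": joint angles; "joint_velocities": joint speeds; "joint_torque": joint torques, N m; "eef_pos": TCP position; "tcp_rot": TCP orientation; "ft_force": force on the tool from outside, world axes, zero at the start; "torque": the same for the moment, N m; "opening": finger opening in m; "grasp_force": force on a finger pad.
Only numpy, scipy, OpenCV 4.12 (cv2) and the standard library are available. Lean on these libraries where they do the work, as an engineer would, in place of code of your own. Each camera call takes 0.05 s, during which the arm holds its last target. There are 200 camera calls.

## Working session

There is one attempt and no reset: what is moved stays moved. The work goes in short steps, each a Python script; the robot and the scene stay as the last script left them, time stands still between calls to the robot, and variables do not carry over. Pictures are saved under pics/ and viewed, at most 10 in all, crops included, and the job is handed in when it is done.

```bash
mkdir -p pics; python3 - <<'E'
from plant import *
import cv2,numpy as np
for n in ["scene","top"]:
    im,d=get_image(n); cv2.imwrite(f"pics/{n}0.png",im[:,:,::-1]); np.save(f"{n}_d.npy",d)
    c=get_calibration(n); print(n,c["intrinsics"],c["world_from_camera"])
o=observe();print(o["time_s"],o["tcp_rot"])
E
```

```text
scene [[471.968679     0.         322.84107723]
 [  0.         471.968679   196.18188442]
 [  0.           0.           1.        ]] [[-0.78436102 -0.49150733  0.37841555  0.20249095]
 [-0.62009769  0.60553731 -0.49880199  0.22609136]
 [ 0.0160201  -0.62589544 -0.77974243  0.75627666]
 [ 0.          0.          0.          1.        ]]
top [[422.1858022    0.         319.64352149]
 [  0.         422.1858022  205.67515215]
 [  0.           0.           1.        ]] [[ 0.0155882  -0.99109174  0.13226556  0.41357202]
 [-0.9997047  -0.01791478 -0.01641845 -0.16771979]
 [ 0.0186417  -0.13197057 -0.99107833  0.95992042]
 [ 0.          0.          0.          1.        ]]
0.1 [-3.13983617e+00 -1.71313686e-04  2.67680413e+00]
```

View pics/top0.png

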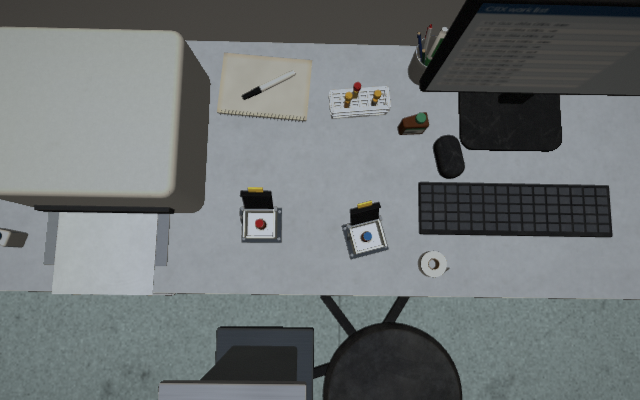

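View pics/scene0.png

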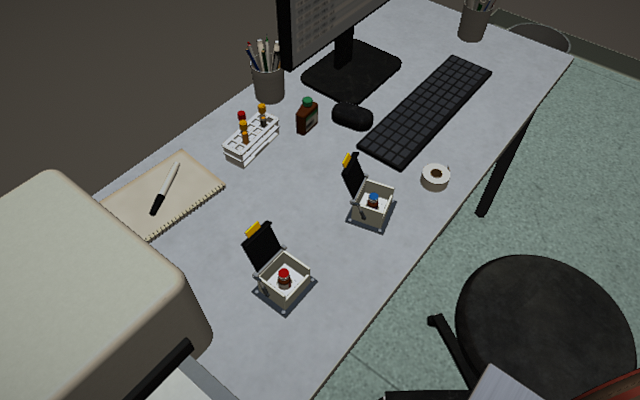

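The top view shows the red cap at (261,224) with its tab at (256,190), and the blue cap at (367,237) with its tab at (364,205). The gripper is at the far left, beside the printer. I'll enlarge the region and compute positions.

```bash
cat >h.py <<'E'
from plant import *
import cv2,numpy as np
def px(n,u,v,z=None,d=None):
    c=get_calibration(n);K=c["intrinsics"];T=c["world_from_camera"]
    r=T[:3,:3]@np.linalg.solve(K,[u,v,1.]);t=T[:3,3]
    return t+r*(d if z is None else (z-t[2])/r[2])
E
python3 - <<'E'
from h import *
d=np.load("top_d.npy")
for u,v in [(261,224),(256,190),(367,237),(364,205),(257,200),(100,60),(190,150),(10,238),(110,255),(200,250)]: print(u,v,px("top",u,v,d=d[v,u]).round(3))
im=cv2.imread("pics/top0.png")
cv2.imwrite("pics/c.png",cv2.resize(im[175:265,225:395],None,fx=4.7,fy=4.7,interpolation=cv2.INTER_CUBIC))
E
```

```text
261 224 [ 0.493 -0.057  0.05 ]
256 190 [ 0.555 -0.054  0.123]
367 237 [ 0.469 -0.286  0.051]
364 205 [ 0.528 -0.27   0.125]
257 200 [ 0.539 -0.052  0.092]
100 60 [0.784 0.238 0.2  ]
190 150 [0.636 0.084 0.118]
10 238 [0.454 0.472 0.052]
110 255 [0.421 0.259 0.053]
200 250 [ 0.436  0.084 -0.001]
```

View pics/c.png

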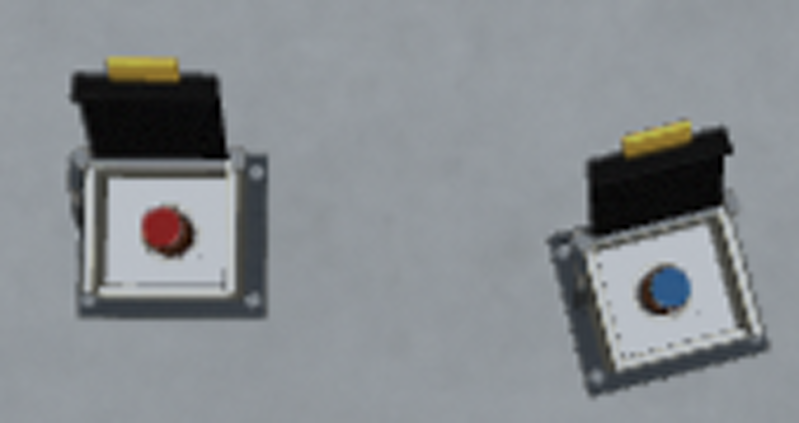

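The red stand is at about (0.493, -0.057) with yaw about 0. I'll raise the arm clear of the printer, approach from behind the shade with shut fingers, and push towards -x.

```bash
python3 - <<'E'
from h import *
d=np.load("top_d.npy")
print("printer",max(px("top",u,v,d=d[v,u])[2] for u in range(5,205,10) for v in range(35,205,10) if d[v,u]>0))
print("right side y",[px("top",u,v,d=d[v,u]).round(3) for u,v in [(208,100),(203,200),(180,36)]])
o=[np.pi,0,np.pi/2]
move_l([0.28,0.559,0.38],feed=0.3)
gripper_to(0)
movep([0.615,-0.057,0.33],o)
s=observe();print(s["time_s"],s["eef_pos"],s["tcp_rot"],s["q"],s["ft_force"])
im,dd=get_image("scene"); cv2.imwrite("pics/s1.png",im[:,:,::-1])
E
```

```text
printer 0.20304128142801825
right side y [array([0.786, 0.082, 0.007]), array([0.549, 0.082, 0.006]), array([0.839, 0.093, 0.195])]
4.0 [ 0.61511825 -0.05597855  0.33015248] [ 3.14131971e+00 -2.34874285e-04  1.57231174e+00] [-2.18512375e-01  1.58485103e-01  1.41430003e+00  2.88784745e-04
  1.56859241e+00 -2.20028359e-01] [ 0.22221724 -0.33309074  0.44471422]
```

View pics/s1.png

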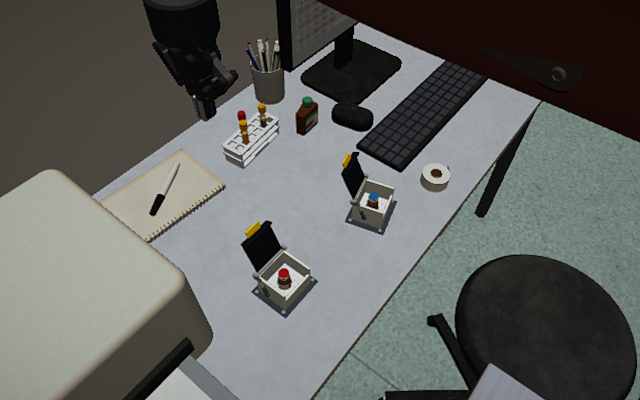

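The gripper hangs with its fingertips near pixel (207,112), behind and above the red shade, and both shades are still open. Next I'll lower it and push.

```bash
python3 - <<'E'
from h import *
c=get_calibration("scene");T=np.linalg.inv(c["world_from_camera"]);p=c["intrinsics"]@(T@[.615,-.057,.33,1])[:3];print(p[:2]/p[2])
print(move_l([0.615,-0.057,0.097],feed=0.2,max_force=15))
print(move_l([0.475,-0.057,0.10],feed=0.08,max_force=25))
s=observe();print(s["time_s"],s["eef_pos"],s["ft_force"])
hold(0.4)
im,dd=get_image("scene"); cv2.imwrite("pics/s2.png",im[:,:,::-1])
E
```

```text
[206.78445143 115.70640131]
False
False
7.2667 [ 0.47526721 -0.05702988  0.10001731] [-0.05119547  0.53449043 -0.18055761]
```

View pics/s2.png

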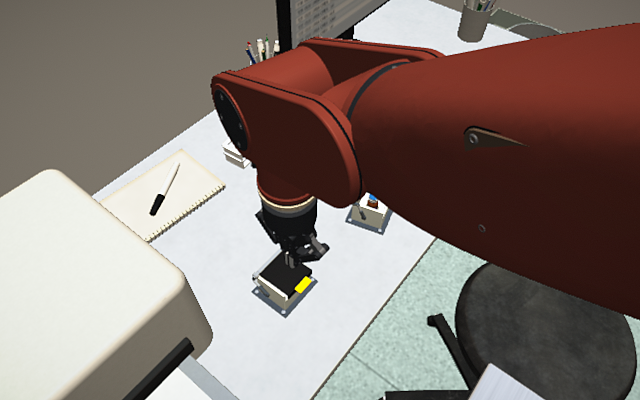

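The red shade now lies flat over the stand, with its yellow tab in front at (303,284) and the fingers clear above it. The arm partly hides the blue stand, so I'll lift off and check both.

```bash
python3 - <<'E'
from h import *
move_l([0.475,-0.057,0.32],feed=0.2)
movep([0.45,0.3,0.4],[np.pi,0,np.pi/2])
s=observe();print(s["time_s"],s["ft_force"])
im,dd=get_image("scene")
d=lambda u,v:px("scene",u,v,d=dd[v,u]).round(4)
print([d(*p) for p in [(275,272),(285,280),(292,270),(303,284)]])
cv2.imwrite("pics/s3.png",cv2.resize(im[130:330,220:440,::-1],None,fx=2.9,fy=2.9))
E
```

```text
10.3417 [-0.21540369 -0.76592684  0.03279591]
[array([ 0.5022, -0.0418,  0.0587]), array([ 0.4788, -0.0405,  0.06  ]), array([ 0.4829, -0.0629,  0.0579]), array([ 0.4509, -0.0535,  0.0598])]
```

View pics/s3.png

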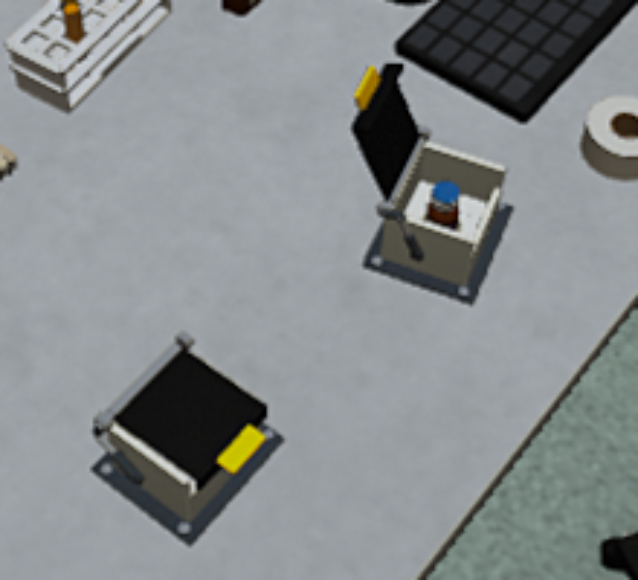

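The red shade is flat: four points on it read 58–60 mm high. The blue shade is still open with its vial upright, and the robot is clear of everything.

```bash
python3 -c "
from plant import *
print(job_done())"
```

```text
the job is handed in; nothing more can be done
None
```

I pushed the red-capped vial's shade past its snap point and it sprang flat shut, the blue shade is still open with its vial upright, and I handed the job in at about 10 s with the arm clear; the red vial is now hidden under its shade, so I couldn't see it directly, and no verdict was returned.

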